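# Clear a stuck forming plug from a card tube

## Robot

A 6-joint arm with a two-finger parallel gripper is mounted at the origin on the work surface. World frame = base frame: x ahead of the robot, y to its left, z up, the work surface at z = 0. Lengths are in m, angles in rad, forces in N, time in s.
With the tool pointing down it reaches from about 0.325 to 0.775 m from the base axis. Payload 5.5 kg.
Tool frame: the origin (TCP) lies on the mounting face of the last link; the fingertips stand 173 mm ahead of it and the grasp point (between the pads) lies 155 mm ahead of it; z points along the fingers, y is the direction in which the jaws open and shut (so a half turn about z gives the same grasp; the last joint's range is limited). The gripper opens to 85 mm and grips with 20 to 120 N. Pads are 22 mm wide; open, the fingers measure 114 mm over their backs; the gripper's body (76 mm by 85 mm) begins 54 mm behind the grasp point. The pads swing forward as they close: fully open they stand 13 mm farther back than shut.
Start: joints at [1.209, 0.091, 1.231, -0, 1.82, -0.057], TCP at [0.18, 0.572, 0.405] pointing down, gripper open.
Joint ranges: [-2.87, 2.87], [-0.86, 2.18], [0.17, 2.46], [-1.51, 4.65], [0.06, 2.69], [-2.65, 2.65]. Speed limits (rad/s): [2.57, 2.57, 3.01, 3.14, 3.14, 3.14].

## Interface

Orientations are given as a unit quaternion [w, x, y, z].
In Python, from workcell import bot, camera, camera_info, job gives the robot as it stands.
- The arm moves only by the shell command python3 -m creep 'ROWS' [OPENING]. ROWS is JSON, a list of rows, each a list of 6 numbers: the shift along the tool's x, y, z in mm, then the turn, a rotation vector about the tool's x, y, z in degrees. In form: [[dx, dy, dz, wx, wy, wz], ...]. A call has 1 to 10 rows; each row is the pose to reach, as a shift and turn from the pose measured when the call began, along the tool's axes at that moment; what a row does not reach only later rows make up. A row lasts 1/12 s, in which the tool goes at most 41.7 mm and 7.16 degrees, less where a joint would pass 70% of its speed; a pose out of reach is approached as far as the arm can. A call with a gripper value outside its range is refused whole. OPENING is the finger opening in mm, from 0 to 85.4, set as the call begins (- or left out, the last holds). The fingers move at their own pace and stop on an object; the grip force is fixed at half the most. Time passes only in rows, so rows that repeat a pose let the fingers close. It gives the time, the measured TCP pose, the force and the opening at its end, in the units of the state.
- bot.observe(): the state, without advancing time (a new reading comes with each control period).
- camera(name): name is "side" or "top" or "wrist"; returns (picture, depth): 384x512x3 uint8, red, green, blue; 384x512 float32, m along the optical axis (not along the pixel's ray), 0 where there is no reading.
- camera_info(name): a dict with "intrinsics" (3x3 intrinsics, pixels), "eye" and "orientation" of the camera in the world. Camera axes: x right, y up, looking along -z (the intrinsics and any distortion apply to the point x, -y, -z); pixel columns grow to the right and rows downward; lengths in m; the calibration is good to about 2 mm. A picture is of the moment at which its call begins: read the wrist's pose just before it. camera_info takes no time and is no camera call; for the wrist camera it gives the pose at the moment of the call.
- job.finish_job(): hands the job in, once; it reports no verdict.
The state is a dict: "time": time; "joint_pos": joint angles; "qd": joint speeds; "joint_torque": joint torques, N m; "position": TCP position; "eef_rot": TCP orientation; "ft_force": force on the tool from outside, world axes, zero at the start; "torque": the same for the moment, N m; "width": finger opening in m.
Only numpy, scipy, OpenCV 4.12 (cv2) and the standard library are available. Lean on these libraries where they do the work, as an engineer would, in place of code of your own. Each camera call takes 0.05 s, during which the arm holds its last target.

## Task

A blue forming plug is stuck in the upright red tube on the clearing stand. Take the long slim pale rod with the red top out of the caddy, push the plug down through the tube with it until it drops into the tray below, then stand the rod back in the caddy and let go.

Things in the scene. Friction and masses are not known exactly. Their poses are not given: they have to be found in the camera images.
- rod_mid (a point): centre (half-way up) of the long slim pale wooden rod with a red band at its top: 150 mm long, 22 mm diameter, 60 g, flat ends; it stands upright, loose, in one of the three caddy pockets, its foot on the pocket floor. z runs along the rod, towards the red band. The two other rods in the caddy are the wrong ones: a dark wooden one 85 mm tall, 22 mm diameter (too short) and a brass one 110 mm tall, 42 mm diameter (too thick).
- plug_mid (a point): centre of the blue plastic plug, a solid cylinder 35 mm diameter, 30 mm long, about 40 g, stuck in the red tube, its top about 27 mm below the tube's mouth; z along it, up at the start. Four sprung catches, 10 mm above the tube's lower end, hold it; a downward push of 5 to 20 N frees it, then it slides. Push the rod's foot on to the tube's lower end, or at most 8 mm beyond, to be sure it drops.
- stand: clearing stand, fixed to the table; origin on the table directly below the tube's axis, z up. Red upright tube, 70 mm long, 46 mm outside and 38 mm inside diameter, open at both ends, from 65 to 135 mm above the table. Two steel posts (14 mm thick, at y = +56 and -56 mm of the stand, up to 114 mm high) carry it by crossbars. Below it is a square catch tray, 130 mm wide, 24 mm high, with a 5 mm wall and 5 mm floor.
- caddy: open-topped wooden caddy, fixed to the table, 68 mm (x) by 200 mm (y), 64 mm high, with 4 mm walls and a floor whose top is 4 mm above the table; two dividers split it along its y axis into three equal pockets about 60 mm square, centres about 65 mm apart (y = -65, 0, +65 mm). Origin under its centre at table height, z up. One rod stands near the middle of each pocket, which one in which pocket varies.
Mind the look-alikes: they are no part of the job. Of the things that look like the caddy, take the one that is farthest from the robot's base at the start. What is shaped like the part that bears plug_mid but brown is not meant.

How it is judged:
On the way, in this order (a step that is already met when the one before it is completed fails the run):
1. the rod is lifted clear of the caddy (z of rod_mid in the frame of caddy above 0.145 m), for 0.1 s.
2. the plug has left the lower end of the tube while the rod is in the tube (z of plug_mid in the frame of stand below 0.048 m and horizontal distance between rod_mid and stand below 0.025 m and z of rod_mid in the frame of stand below 0.19 m and angle between rod_mid's own z axis and vertical below 0.3 rad), for 0.1 s.
At the end, for the whole second after the job is handed in: the plug rests in the catch tray (centre within 80 mm of the tube's axis, lower than 45 mm) and the released rod stands or leans in the caddy, red end up, within 0.8 rad of upright, its middle below 100 mm and within 45 mm (x) and 110 mm (y) of the caddy's centre (z of plug_mid in the frame of stand below 0.045 m and horizontal distance between plug_mid and stand below 0.08 m and z of rod_mid in the frame of caddy below 0.1 m and x of rod_mid in the frame of caddy between -0.045 and 0.045 m and y of rod_mid in the frame of caddy between -0.11 and 0.11 m and angle between rod_mid's own z axis and vertical below 0.8 rad and linear speed of each of rod, plug below 0.03 m/s); the robot touches nothing.
It also fails if it takes over 58 s, if anything falls off the work surface, if the arm or the gripper's body presses on something with over 40 N, if the wrist force passes 120 N, or if a joint passes its speed limit or range.

## Working session

There is one attempt and no reset: what is moved stays moved. The work goes in short steps, Python scripts to look and compute and a shell command to move; the robot and the scene stay as the last step left them, time stands still between calls to the robot, and variables do not carry over. Pictures are saved under pics/ and viewed, and the job is handed in when it is done.

```bash
mkdir -p pics; ls
python3 - <<'E'
from workcell import bot,camera,camera_info
import cv2,numpy as np
print(bot.observe())
for n in ["side","top","wrist"]:
    i=camera_info(n);print(n,i)
    p,d=camera(n);cv2.imwrite(f"pics/{n}0.png",p[:,:,::-1]);np.save(f"pics/{n}0d.npy",d)
E
```

```text
pics
{'time': 0.0, 'joint_pos': array([ 1.20933060e+00,  9.18891484e-02,  1.23191487e+00, -4.97887989e-05,
        1.81981721e+00, -5.67012037e-02]), 'qd': array([-3.24403344e-04, -2.07237088e-04,  7.12926247e-05,  9.13456755e-04,
        4.29060404e-04,  6.45355190e-04]), 'joint_torque': array([-1.52997203e-03, -4.58733487e+01, -4.18022919e+01, -1.27243811e-04,
        1.16347810e-02,  1.46628497e-05]), 'position': array([0.18007093, 0.57239949, 0.40351603]), 'eef_rot': array([-1.86921492e-04,  1.51799180e-01,  9.88410835e-01, -9.97205396e-04]), 'ft_force': array([ 0.2100337 , -0.05961049,  0.00499775]), 'torque': array([-0.02871478, -0.03342059,  0.01703353]), 'width': 0.08507947667043794}
side {'intrinsics': array([[481.09333906,   0.        , 258.42497064],
       [  0.        , 481.09333906, 187.86622228],
       [  0.        ,   0.        ,   1.        ]]), 'eye': array([ 0.43245285, -0.80092706,  0.84325563]), 'orientation': array([ 0.91844501,  0.39491666, -0.01262241, -0.01844656])}
top {'intrinsics': array([[356.37587711,   0.        , 251.40745944],
       [  0.        , 356.37587711, 189.23436133],
       [  0.        ,   0.        ,   1.        ]]), 'eye': array([0.42127135, 0.00280024, 0.73758502]), 'orientation': array([ 0.71112356,  0.01479264, -0.03573943, -0.70200225])}
wrist {'intrinsics': array([[267.33111123,   0.        , 256.30638073],
       [  0.        , 267.33111123, 190.92065849],
       [  0.        ,   0.        ,   1.        ]]), 'eye': array([0.10205635, 0.59812454, 0.37293955]), 'orientation': array([ 0.79541093, -0.13101806, -0.09574215,  0.58394277])}
```

View pics/side0.png

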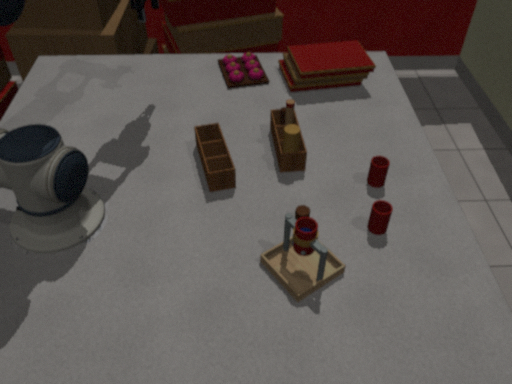

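View pics/top0.png

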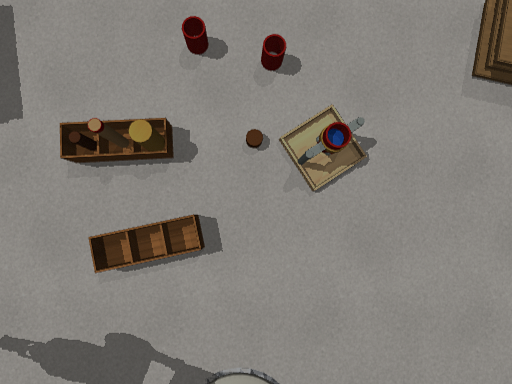

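View pics/wrist0.png

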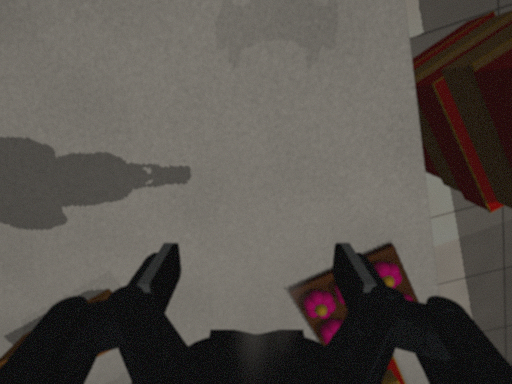

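Side view: a filled caddy is at (288,140) and an empty one at (215,157). The stand with the red tube and blue plug is at (304,245). Loose red tubes are at (378,172) and (380,218), and a brown plug is at (303,212). In the top view the filled caddy at (117,140) is farther from the base than the empty one at (146,243), so it is the one meant. The brown disc at (254,138) is the decoy plug. Next I'll enlarge crops.

```bash
cat > h.py <<'E'
import numpy as np,cv2
from workcell import bot,camera,camera_info
from scipy.spatial.transform import Rotation as R
def rot(q): return R.from_quat([q[1],q[2],q[3],q[0]]).as_matrix()
def ray(info,u,v):
    K=info['intrinsics'];d=np.array([(u-K[0,2])/K[0,0],-(v-K[1,2])/K[1,1],-1.])
    return np.array(info['eye']),rot(info['orientation'])@d
def atz(info,u,v,z):
    e,d=ray(info,u,v);return e+d*(z-e[2])/d[2]
def bp(info,u,v,depth):
    e,d=ray(info,u,v);return e+d*depth
def proj(info,P):
    K=info['intrinsics'];c=rot(info['orientation']).T@(np.array(P)-info['eye'])
    return K[0,0]*c[0]/-c[2]+K[0,2],K[1,1]*-c[1]/-c[2]+K[1,2]
def tri(obs):
    A=np.zeros((3,3));b=np.zeros(3);L=[]
    for i,u,v in obs:
        e,d=ray(i,u,v);d=d/np.linalg.norm(d);M=np.eye(3)-np.outer(d,d);A+=M;b+=M@e;L.append((e,d))
    x=np.linalg.solve(A,b);return x,[np.linalg.norm((np.eye(3)-np.outer(d,d))@(x-e)) for e,d in L]
E
python3 - <<'E'
import cv2
t=cv2.imread('pics/top0.png');s=cv2.imread('pics/side0.png')
def c(im,x0,y0,x1,y1,k,n): cv2.imwrite(n,cv2.resize(im[y0:y1,x0:x1],None,fx=k,fy=k,interpolation=cv2.INTER_CUBIC))
c(t,50,100,180,180,6,'pics/tc.png');c(t,270,95,375,195,6,'pics/ts.png')
c(s,260,90,320,180,6,'pics/sc.png');c(s,250,200,350,300,6,'pics/ss.png')
E
```

```text
(no output)
```

View pics/tc.png

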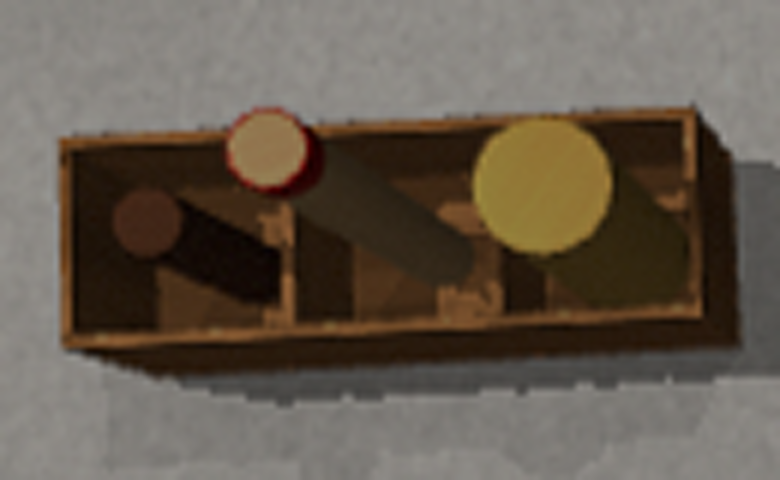

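View pics/ts.png

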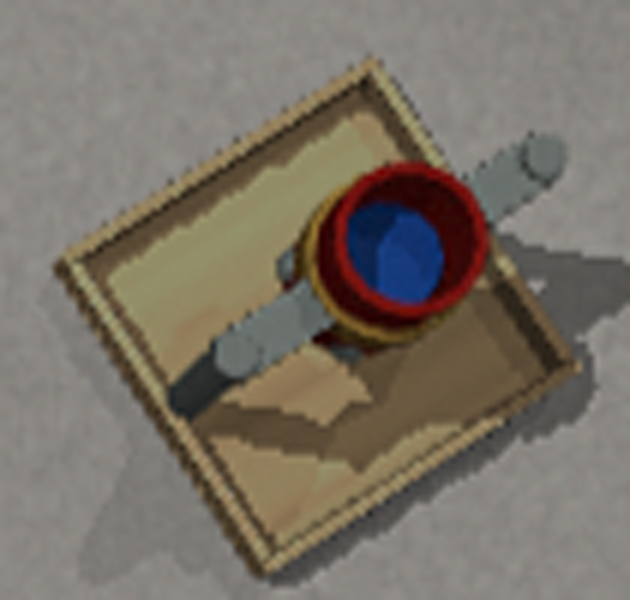

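View pics/sc.png

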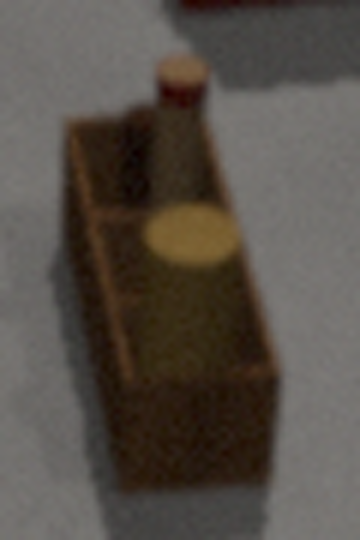

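View pics/ss.png

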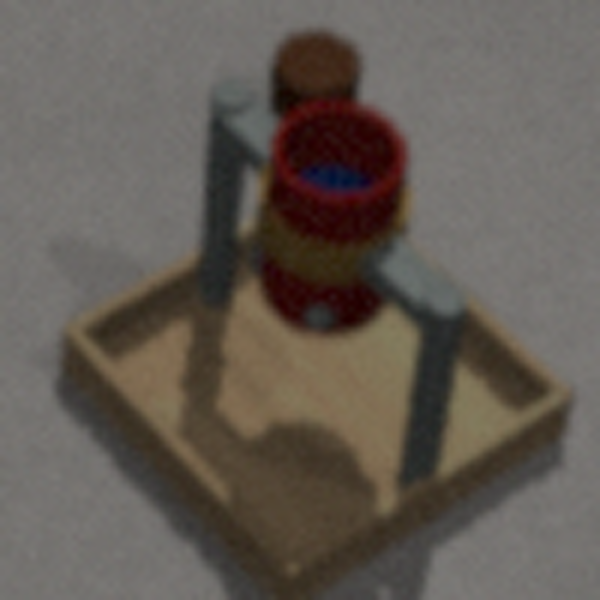

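Run:
```python
from h import *
T=camera_info('top');S=camera_info('side');np.set_printoptions(precision=4,suppress=True)
f=lambda x,y,x0,y0:((x+.5)/6-.5+x0,(y+.5)/6-.5+y0)
rt=f(267,148,50,100);rs=f(184,73,260,90)
print('rodtop',tri([(T,*rt),(S,*rs)]),atz(T,*rt,.154),atz(S,*rs,.154))
tt=f(411,241,270,95);ts=f(340,152,250,200)
print('tube',tri([(T,*tt),(S,*ts)]),atz(T,*tt,.135),atz(S,*ts,.135))
c=[atz(T,*f(*p,270,95),.024) for p in [(372,62),(65,262),(265,572),(578,365)]]
print('tray',np.array(c),np.mean(c,0))
c=[atz(T,*f(*p,50,100),.064) for p in [(62,140),(695,110),(700,315),(67,347)]]
print('caddy',np.array(c),np.mean(c,0))
c=[atz(S,*f(*p,260,90),.064) for p in [(66,120),(200,122),(128,380),(277,370)]]
print('caddyS',np.array(c),np.mean(c,0))
b=[atz(T,*f(543,182,50,100),.114)];print('brass',b)
# posts tops
print('posts',atz(T,*f(543,157,270,95),.114),atz(T,*f(240,352,270,95),.114), atz(S,*f(235,95,250,200),.114),atz(S,*f(437,297,250,200),.114))
td=np.load('pics/top0d.npy')
for n,p in [('rod',rt),('dark',f(148,222,50,100)),('brass',f(543,182,50,100)),('plug',f(390,250,270,95))]:
    u,v=p;print(n,bp(T,u,v,np.median(td[int(v)-1:int(v)+3,int(u)-1:int(u)+3])))
```

```text
rodtop (array([0.5666, 0.2458, 0.1531]), [np.float64(0.00019506501310960467), np.float64(0.00019506501310971719)]) [0.5665 0.2454 0.154 ] [0.5662 0.2443 0.154 ]
tube (array([ 0.5613, -0.1637,  0.1342]), [np.float64(0.00017383562722115387), np.float64(0.00017383562722124232)]) [ 0.561  -0.1635  0.135 ] [ 0.5614 -0.1643  0.135 ]
tray [[ 0.6487 -0.181   0.024 ]
 [ 0.5773 -0.0759  0.024 ]
 [ 0.4729 -0.144   0.024 ]
 [ 0.545  -0.2511  0.024 ]] [ 0.561 -0.163  0.024]
caddy [[0.5902 0.3467 0.064 ]
 [0.6038 0.149  0.064 ]
 [0.538  0.1455 0.064 ]
 [0.5245 0.3419 0.064 ]] [0.5642 0.2458 0.064 ]
caddyS [[0.524  0.3427 0.064 ]
 [0.5874 0.3391 0.064 ]
 [0.5383 0.148  0.064 ]
 [0.6025 0.1526 0.064 ]] [0.5631 0.2456 0.064 ]
brass [array([0.5679, 0.1817, 0.114 ])]
posts [ 0.5921 -0.2092  0.114 ] [ 0.5316 -0.1181  0.114 ] [ 0.5319 -0.1177  0.114 ] [ 0.5893 -0.2096  0.114 ]
rod [0.5666 0.2455 0.1538]
dark [0.5594 0.3073 0.0885]
brass [0.5681 0.1819 0.1134]
plug [ 0.5646 -0.1648  0.1071]
```

```bash
cat >> h.py <<'E'
from scipy.spatial.transform import Rotation as R
np.set_printoptions(precision=2,suppress=True)
def goto(target, jawdir, s=None):
    """shift mm / rotvec deg in tool axes from now to grasp-point target, tool down, tool y along jawdir"""
    s=s or bot.observe();M=rot(s['eef_rot']);p=s['position']
    z=np.array([0,0,-1.]);y=np.array([jawdir[0],jawdir[1],0.]);y/=np.linalg.norm(y)
    if y@M[:,1]<0:y=-y
    Mt=np.column_stack([np.cross(y,z),y,z]);tcp=np.array(target)-0.155*z
    print('rows',(M.T@(tcp-p))*1000,np.degrees(R.from_matrix(M.T@Mt).as_rotvec()),'tool y',M[:,1],'grasp',p+M[:,2]*.155,'tilt',M[:,2],'F',s['ft_force'],'w',s['width'],'t',s['time'])
E
python3 -c "
from h import *
goto((.5665,.2455,.25),(.9976,.068))"
```

```text
rows [-466.71 -195.88   -0.97] [-0.08  0.05 68.64] tool y [ 0.3   0.95 -0.  ] grasp [0.18 0.57 0.25] tilt [-0. -0. -1.] F [ 1.35  0.69 -0.11] w 0.08522522873230688 t 0.15
```

```bash
python3 -m creep '[[-40,-17,0,0,0,6],[-78,-33,0,0,0,12],[-116,-49,0,0,0,18],[-154,-65,0,0,0,24],[-192,-81,0,0,0,30],[-230,-97,0,0,0,36],[-268,-113,0,0,0,42],[-306,-129,0,0,0,48],[-344,-145,0,0,0,54],[-380,-160,0,0,0,60]]' 85; python3 -c "
from h import *
goto((.5665,.2455,.25),(.9976,.068))"
```

```text
time: 0.98
position: [0.4959, 0.3039, 0.4037]
eef_rot: [0.0, 0.628, 0.778, -0.001]
ft_force: [0.1, 0.1, 0.5]
width: 0.0851
rows [-71.99  56.64  -1.23] [-0.06  0.09  8.31] tool y [ 0.98  0.21 -0.  ] grasp [0.5  0.3  0.25] tilt [-0. -0. -1.] F [0.11 0.06 0.46] w 0.0850794072938864 t 0.9833
```

```bash
python3 -m creep '[[-24,19,0,0,0,3],[-48,38,0,0,0,6],[-72,57,-1,0,0,8.3],[-72,57,-1,0,0,8.3],[-72,57,-1,0,0,8.3]]' 85
python3 - <<'E'
from h import *
goto((.5665,.2455,.124),(.9976,.068))
i=camera_info('wrist');p,d=camera('wrist')
p=cv2.resize(p,(768,576));cv2.imwrite('pics/w1.png',p[:,:,::-1]);np.save('pics/w1d.npy',d)
print(i['eye'],proj(i,(.5665,.2455,.154)),proj(i,(.5665,.2455,.004)))
p,d=camera('side');cv2.imwrite('pics/s1.png',p[:,:,::-1])
E
```

```text
time: 1.4
position: [0.5679, 0.2444, 0.4037]
eef_rot: [-0.0, 0.683, 0.73, -0.002]
ft_force: [0.2, -0.3, -0.3]
width: 0.0849
rows [  1.45  -0.98 124.73] [-0.15  0.11 -0.12] tool y [ 1.    0.07 -0.  ] grasp [0.57 0.24 0.25] tilt [-0. -0. -1.] F [ 0.22 -0.33 -0.26] w 0.08492505974324537 t 1.4
[0.56 0.33 0.37] (np.float64(254.6029895970994), np.float64(199.51974471282045)) (np.float64(255.45395692554112), np.float64(161.99803078336456))
```

View pics/w1.png

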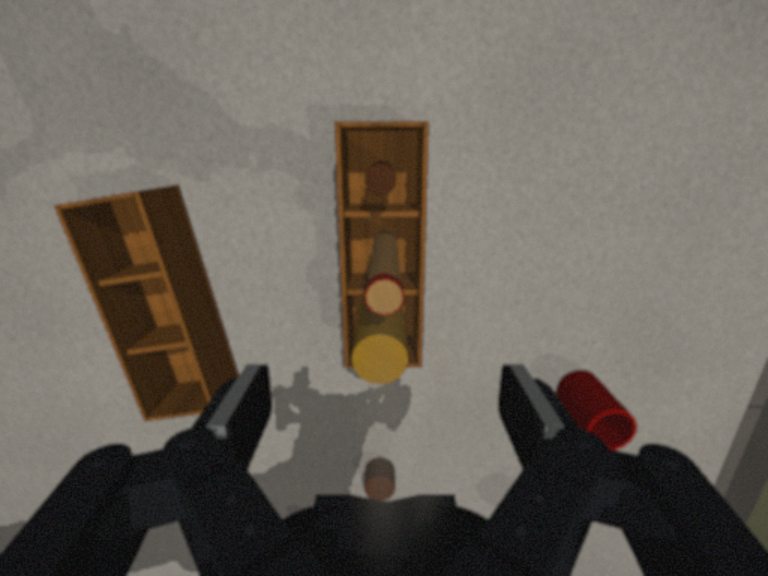

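In the wrist view, the pale rod with the red rim is at (384,296), the dark short rod at (381,177) and the brass one at (379,358). The pale one fits, and it projects within about 2 px of the prediction, so I descend.

```bash
python3 -m creep '[[1,-1,30,0,0,0],[1.5,-1,62,0,0,0],[1.5,-1,94,0,0,0],[1.5,-1,118,0,0,0],[1.5,-1,124,0,0,0],[1.5,-1,125,0,0,0],[1.5,-1,125,0,0,0]]' 85
python3 - <<'E'
from h import *
goto((.5665,.2455,.124),(.9976,.068))
p,d=camera('wrist')
p=cv2.resize(p,(768,576));cv2.imwrite('pics/w2.png',p[:,:,::-1])
E
```

```text
time: 2.08
position: [0.5648, 0.248, 0.2808]
eef_rot: [0.0, 0.682, 0.732, -0.001]
ft_force: [0.0, -0.3, -0.5]
width: 0.0849
rows [-2.64  1.49  1.76] [-0.04  0.05  0.14] tool y [ 1.    0.07 -0.  ] grasp [0.56 0.25 0.13] tilt [-0. -0. -1.] F [ 0.01 -0.32 -0.54] w 0.0849192351946012 t 2.0833
```

View pics/w2.png

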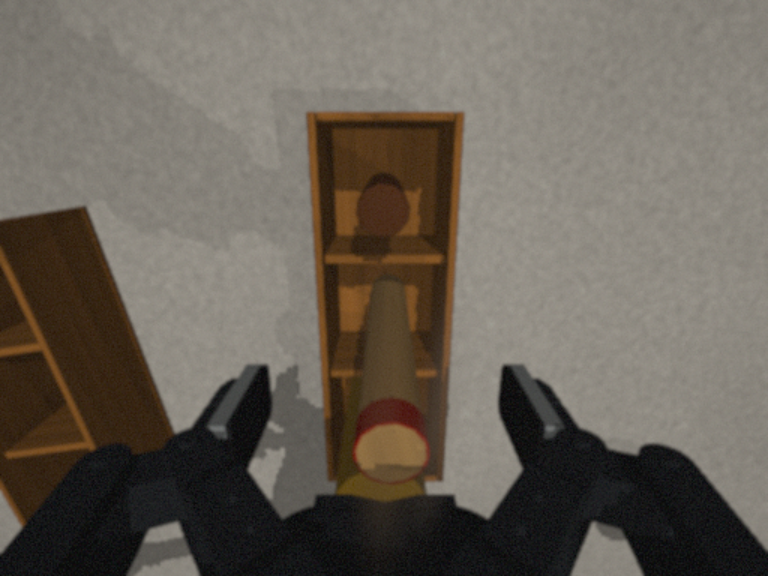

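```bash
python3 -m creep '[[-2.5,1.5,1,0,0,0],[-2.5,1.5,1,0,0,0],[-2.5,1.5,1,0,0,0]]' 85
python3 - <<'E'
from h import *
for k in range(3): goto((.5665,.2455,.124),(.9976,.068))
E
```

```text
time: 2.38
position: [0.5673, 0.2455, 0.2829]
eef_rot: [0.001, 0.682, 0.731, 0.002]
ft_force: [0.4, -1.0, 0.5]
width: 0.0851
rows [ 0.03 -0.77  3.92] [ 0.25 -0.03  0.11] tool y [1.   0.07 0.  ] grasp [0.57 0.25 0.13] tilt [ 0.  0. -1.] F [ 0.43 -0.97  0.46] w 0.08507787991010163 t 2.3833
rows [ 0.03 -0.77  3.92] [ 0.25 -0.03  0.11] tool y [1.   0.07 0.  ] grasp [0.57 0.25 0.13] tilt [ 0.  0. -1.] F [ 0.43 -0.97  0.46] w 0.08507787991010163 t 2.3833
rows [ 0.03 -0.77  3.92] [ 0.25 -0.03  0.11] tool y [1.   0.07 0.  ] grasp [0.57 0.25 0.13] tilt [ 0.  0. -1.] F [ 0.43 -0.97  0.46] w 0.08507787991010163 t 2.3833
```

```bash
python3 -m creep '[[0,-0.5,2,0,0,0],[0,-0.5,2,0,0,0],[0,-0.5,2,0,0,0],[0,-0.5,2,0,0,0],[0,-0.5,2,0,0,0],[0,-0.5,2,0,0,0],[0,-0.5,2,0,0,0],[0,-0.5,2,0,0,0]]' 10; python3 -m creep '[[0,0,0,0,0,0],[0,0,0,0,0,0],[0,0,0,0,0,0]]'
python3 - <<'E'
from h import *
goto((.5665,.2455,.284),(.9976,.068))
E
```

```text
time: 3.05
position: [0.5667, 0.2455, 0.281]
eef_rot: [0.001, 0.682, 0.731, 0.002]
ft_force: [-0.2, -1.0, 0.8]
width: 0.0207
time: 3.3
position: [0.5668, 0.2455, 0.2809]
eef_rot: [0.001, 0.682, 0.731, 0.002]
ft_force: [-0.3, 1.2, 1.0]
width: 0.021
rows [   0.13    0.41 -158.05] [ 0.24 -0.03  0.11] tool y [1.   0.07 0.  ] grasp [0.57 0.25 0.13] tilt [ 0.  0. -1.] F [-0.29  1.15  1.05] w 0.021009329767539775 t 3.3
```

```bash
python3 -m creep '[[0,0,-10,0,0,0],[0,0,-30,0,0,0],[0,0,-55,0,0,0],[0,0,-85,0,0,0],[0,0,-115,0,0,0],[0,0,-140,0,0,0],[0,0,-155,0,0,0],[0,0,-158,0,0,0],[0,0,-158,0,0,0],[0,0,-158,0,0,0]]'
python3 - <<'E'
from h import *
goto((.561,-.164,.284),(.9976,.068))
for n in ['top','side','wrist']:
    p,d=camera(n);cv2.imwrite(f'pics/{n}3.png',p[:,:,::-1]);np.save(f'pics/{n}3d.npy',d)
p=cv2.imread('pics/side3.png');cv2.imwrite('pics/s3c.png',cv2.resize(p[0:190,220:380],None,fx=3,fy=3,interpolation=cv2.INTER_CUBIC))
E
```

```text
time: 4.13
position: [0.5662, 0.2454, 0.4378]
eef_rot: [0.001, 0.682, 0.731, 0.001]
ft_force: [0.0, 0.5, -1.3]
width: 0.0206
rows [-408.02  -33.78   -1.37] [ 0.16 -0.01  0.11] tool y [1.   0.07 0.  ] grasp [0.57 0.25 0.28] tilt [ 0.  0. -1.] F [ 0.01  0.49 -1.34] w 0.020580965986117066 t 4.1333
```

View pics/s3c.png

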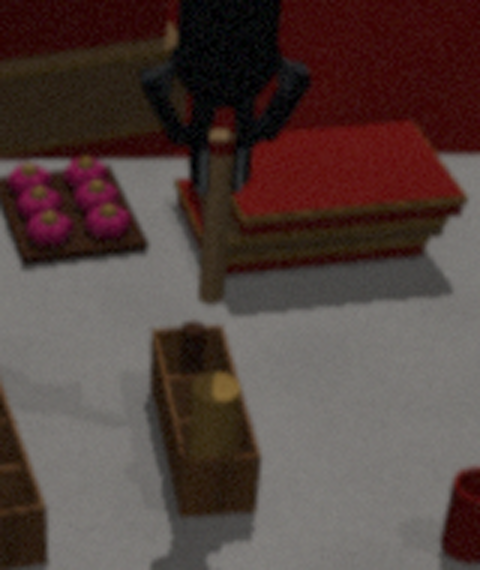

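View pics/wrist3.png

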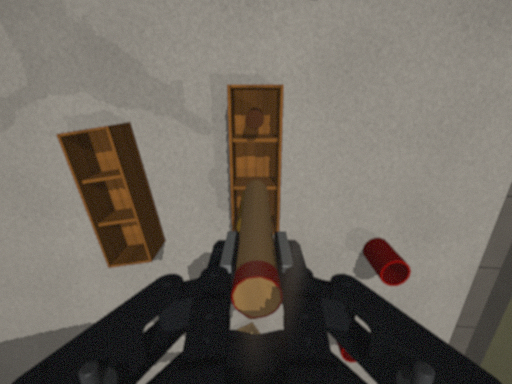

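Run:
```python
from h import *
S=camera_info('side');W=camera_info('wrist');g=np.array([.5663,.2454,0])
for z in (.161,.311):
    for x in (-.011,.011):
        u,v=proj(S,g+[x,0,z]);print('side crop',z,x,(u-220)*3,v*3)
    print('wrist',z,proj(W,g+[0,0,z]))
```

```text
side crop 0.161 -0.011 198.37714814497974 297.82086917432923
side crop 0.161 0.011 224.04246158946899 297.38414698492
wrist 0.161 (np.float64(255.24890597486714), np.float64(191.67695545124292))
side crop 0.311 -0.011 207.62100643752126 134.37760922377964
side crop 0.311 0.011 235.62251545278036 134.02115257575383
wrist 0.311 (np.float64(254.51442752733234), np.float64(302.4887320140417))
```

Run:
```python
import cv2
p=cv2.imread('pics/wrist3.png');cv2.imwrite('pics/w3c.png',cv2.resize(p[160:340,190:330],None,fx=4,fy=4,interpolation=cv2.INTER_CUBIC)[:600])
p=cv2.imread('pics/side3.png');cv2.imwrite('pics/s3d.png',cv2.resize(p[30:110,250:330],None,fx=7,fy=7,interpolation=cv2.INTER_CUBIC))
```

```text
(no output)
```

View pics/w3c.png

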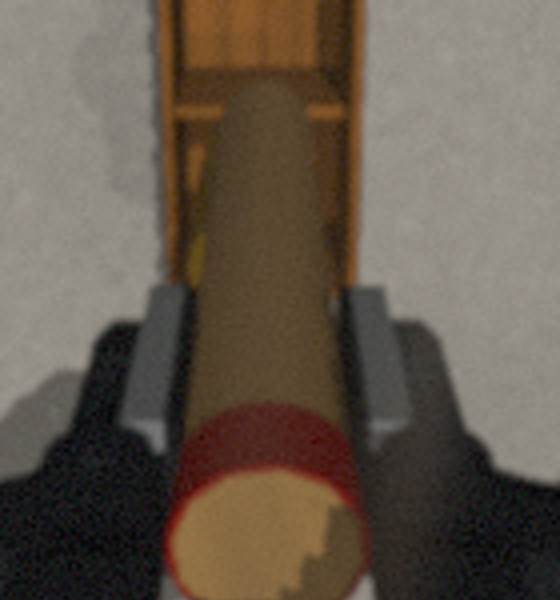

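View pics/s3d.png

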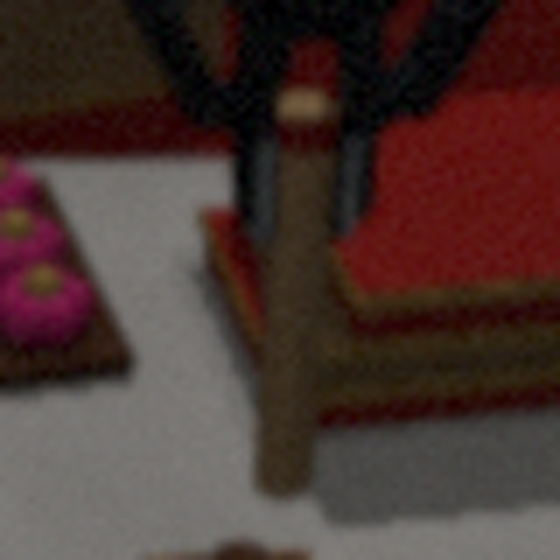

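Run:
```python
from h import *
W=camera_info('wrist');d=np.load('pics/wrist3d.npy');print(W['eye'],rot(W['orientation'])[:,2])
for y in (.011,-.011): print([ (np.array(proj(W,(.5663,.2454+y,z)))-[190,160])*4 for z in (.161,.311)])
# depth pts along the rod
for v in (184,190,200,210,220,230,240,250,290,295,300): print(v,bp(W,256,v,d[v,256])*1000)
# tube seen now? side tilt in y : front line
```

```text
[0.56 0.33 0.41] [-0.02  0.32  0.95]
[array([264.18,  83.19]), array([265.15, 485.5 ])]
[array([257.9 , 169.06]), array([251.38, 649.48])]
184 [566.18 257.37 174.51]
190 [566.14 257.79 192.98]
200 [566.16 257.41 215.84]
210 [566.15 257.41 235.43]
220 [566.14 257.43 251.8 ]
230 [566.1  257.79 266.31]
240 [566.1  257.78 278.03]
250 [566.08 257.96 288.51]
290 [566.58 250.72 309.41]
295 [566.74 248.36 309.75]
300 [566.89 246.31 310.46]
```

The rod is held vertical and centred: the surface points are all at y≈257.4 mm, the axis is at x≈566 mm, and the top is at z≈0.310. The foot is therefore at about 0.160. I'm carrying it to the tube.

```bash
python3 -m creep '[[-15,-1,0,0,0,0],[-50,-4,-2,0,0,0],[-88,-7,-3,0,0,0],[-126,-10,-3,0,0,0],[-164,-14,-3,0,0,0],[-202,-17,-3,0,0,0],[-240,-20,-3,0,0,0],[-278,-23,-3,0,0,0],[-315,-26,-3,0,0,0],[-345,-28,-3,0,0,0]]';python3 -m creep '[[-25,-2,0,0,0,0],[-45,-4,0,0,0,0],[-50,-4,0,0,0,0],[-50,-4,0,0,0,0]]'
python3 - <<'E'
from h import *
goto((.561,-.164,.284),(.9976,.068))
E
```

```text
time: 5.12
position: [0.5616, -0.1039, 0.4389]
eef_rot: [0.0, 0.683, 0.731, -0.001]
ft_force: [1.0, 0.8, -0.7]
width: 0.0207
time: 5.45
position: [0.5606, -0.1559, 0.4377]
eef_rot: [-0.001, 0.684, 0.73, -0.001]
ft_force: [0.1, 0.3, -1.0]
width: 0.0208
rows [-8.09 -0.11 -1.31] [-0.15  0.02 -0.16] tool y [ 1.    0.07 -0.  ] grasp [ 0.56 -0.16  0.28] tilt [-0. -0. -1.] F [ 0.11  0.26 -1.01] w 0.020754707320993993 t 5.45
```

```bash
python3 -m creep '[[-6,0,0,0,0,0],[-8.5,0,0,0,0,0],[-8.5,0,0,0,0,0],[-8.5,0,0,0,0,0]]'
python3 - <<'E'
from h import *
goto((.561,-.164,.284),(.9976,.068))
for n in ['top','side','wrist']:
    p,d=camera(n);cv2.imwrite(f'pics/{n}4.png',p[:,:,::-1]);np.save(f'pics/{n}4d.npy',d)
p=cv2.imread('pics/side4.png');cv2.imwrite('pics/s4c.png',cv2.resize(p[130:300,230:370],None,fx=3.5,fy=3.5,interpolation=cv2.INTER_CUBIC))
p=cv2.imread('pics/wrist4.png');cv2.imwrite('pics/w4c.png',cv2.resize(p[120:300,180:340],None,fx=3.3,fy=3.3,interpolation=cv2.INTER_CUBIC))
E
```

```text
time: 5.78
position: [0.5612, -0.1637, 0.4377]
eef_rot: [-0.001, 0.683, 0.73, -0.001]
ft_force: [-0.9, -0.7, -0.9]
width: 0.0205
rows [-0.24 -0.27 -1.34] [-0.15  0.   -0.1 ] tool y [ 1.    0.07 -0.  ] grasp [ 0.56 -0.16  0.28] tilt [-0. -0. -1.] F [-0.9  -0.68 -0.86] w 0.020508302327223036 t 5.7833
```

View pics/s4c.png

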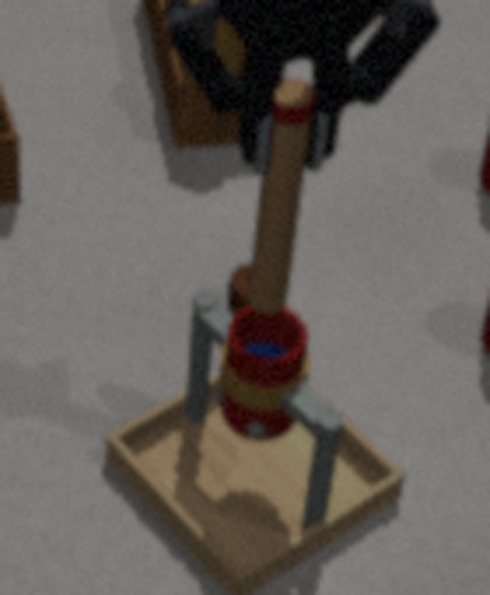

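View pics/w4c.png

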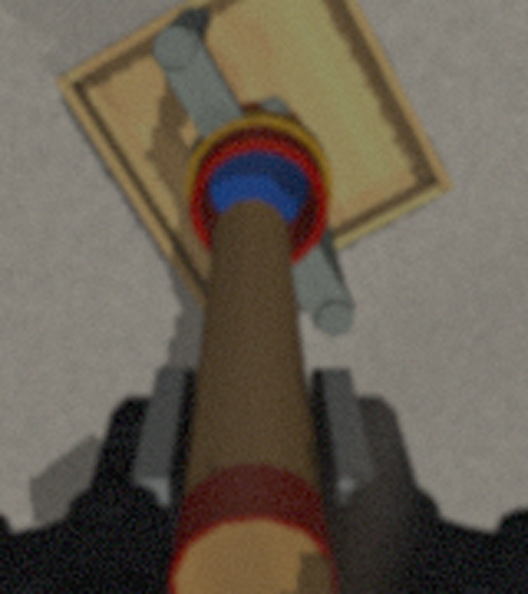

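Run:
```python
from h import *
W=camera_info('wrist');d=np.load('pics/wrist4d.npy');S=camera_info('side')
print('tube',atz(W,(260.5/3.3)+180,(203/3.3)+120,.135)*1000)
k=np.array
for yy in (0,.011): print((k(proj(W,(.5612,-.1637+yy,.160)))-[180,120])*3.3)
print((k(proj(S,(.5612,-.1637,.160)))-[230,130])*3.5,(k(proj(S,(.5612,-.1747,.160)))-[230,130])*3.5)
for v in (186,195,210,225): print(bp(W,257,v,d[v,257])*1000)
# rim points in depth: pixels with z in .130-.14 and red
p=cv2.imread('pics/wrist4.png').astype(int)
P=[]
for v in range(150,215):
  for u in range(225,295):
    q=bp(W,u,v,d[v,u])
    if .131<q[2]<.139 and p[v,u,2]>60 and p[v,u,1]<40:P.append(q)
P=np.array(P)*1000;print(len(P),P.min(0),P.max(0))
A=np.c_[2*P[:,:2],np.ones(len(P))];s=np.linalg.lstsq(A,(P[:,:2]**2).sum(1),rcond=None)[0];print(s[:2],np.sqrt(s[2]+s[:2]@s[:2]))
```

```text
tube [ 564.01 -161.36  135.  ]
[251.12 234.17]
[253.63 198.5 ]
[269.87 301.14] [272.21 315.69]
[ 561.2  -150.87  184.4 ]
[ 561.21 -151.32  206.67]
[ 561.21 -151.6   236.83]
[ 561.19 -151.58  260.34]
310 [ 541.82 -178.85  131.13] [ 584.83 -139.54  136.58]
[ 563.16 -161.55] 20.381114393410865
```

```bash
python3 -m creep '[[0,1,6,0,0,0],[0,1.2,14,0,0,0],[0,1.2,22,0,0,0],[0,1.2,30,0,0,0],[0,1.2,37,0,0,0],[0,1.2,42,0,0,0],[0,1.2,46,0,0,0],[0,1.2,48,0,0,0],[0,1.2,48,0,0,0]]'
python3 - <<'E'
from h import *
goto((.562,-.1635,.183),(.9976,.068))
E
```

```text
time: 6.68
position: [0.5623, -0.1637, 0.3893]
eef_rot: [-0.001, 0.683, 0.73, -0.001]
ft_force: [0.5, -0.7, -0.8]
width: 0.0206
rows [ 0.23 -0.09 51.25] [-0.18 -0.   -0.1 ] tool y [ 1.    0.07 -0.  ] grasp [ 0.56 -0.16  0.23] tilt [-0. -0. -1.] F [ 0.55 -0.67 -0.81] w 0.02055411663987853 t 6.6833
```

```bash
python3 -m creep '[[0,0,3,0,0,0],[0,0,6,0,0,0],[0,0,9,0,0,0],[0,0,12,0,0,0],[0,0,15,0,0,0],[0,0,18,0,0,0]]';python3 -m creep '[[0,0,3,0,0,0],[0,0,6,0,0,0],[0,0,9,0,0,0],[0,0,12,0,0,0]]'
python3 - <<'E'
from h import *
goto((.562,-.1635,.183),(.9976,.068))
p,d=camera('side');cv2.imwrite('pics/s5c.png',cv2.resize(p[130:300,230:370,::-1],None,fx=3.5,fy=3.5,interpolation=cv2.INTER_CUBIC))
E
```

```text
time: 7.18
position: [0.5623, -0.1639, 0.3726]
eef_rot: [0.001, 0.683, 0.73, -0.001]
ft_force: [0.1, -0.7, 7.4]
width: 0.0206
time: 7.52
position: [0.5623, -0.1639, 0.3621]
eef_rot: [0.002, 0.683, 0.73, -0.0]
ft_force: [-0.4, 0.6, 6.5]
width: 0.0208
rows [ 0.52 -0.3  24.13] [ 0.13  0.16 -0.12] tool y [1.   0.07 0.  ] grasp [ 0.56 -0.16  0.21] tilt [ 0. -0. -1.] F [-0.43  0.59  6.52] w 0.020793664908883985 t 7.5167
```

View pics/s5c.png

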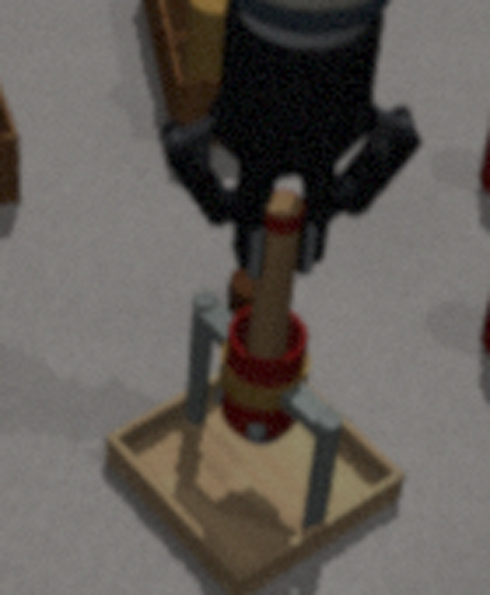

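```bash
python3 -m creep '[[0,0,4,0,0,0],[0,0,8,0,0,0],[0,0,12,0,0,0],[0,0,16,0,0,0],[0,0,20,0,0,0],[0,0,23,0,0,0],[0,0,24,0,0,0],[0,0,24,0,0,0],[0,0,24,0,0,0]]'
python3 - <<'E'
from h import *
goto((.562,-.1635,.183),(.9976,.068))
i=camera_info('wrist')
p,d=camera('side');cv2.imwrite('pics/s6c.png',cv2.resize(p[130:300,230:370,::-1],None,fx=3.5,fy=3.5,interpolation=cv2.INTER_CUBIC))
p,d=camera('wrist');cv2.imwrite('pics/w6.png',p[:,:,::-1]);
for v in (200,230,290,295,300):print(bp(i,257,v,d[v,257])*1000)
E
```

```text
time: 8.32
position: [0.5623, -0.164, 0.337]
eef_rot: [0.001, 0.683, 0.73, -0.0]
ft_force: [-0.2, 1.0, -1.2]
width: 0.0207
rows [ 0.53 -0.31 -0.98] [ 0.07  0.13 -0.12] tool y [1.   0.07 0.  ] grasp [ 0.56 -0.16  0.18] tilt [ 0. -0. -1.] F [-0.2   1.   -1.25] w 0.020711235334485538 t 8.3167
[ 563.17 -152.26  116.33]
[ 562.99 -152.63  165.12]
[ 563.19 -158.51  210.17]
[ 563.38 -161.36  209.91]
[ 563.53 -163.65  210.36]
```

View pics/s6c.png

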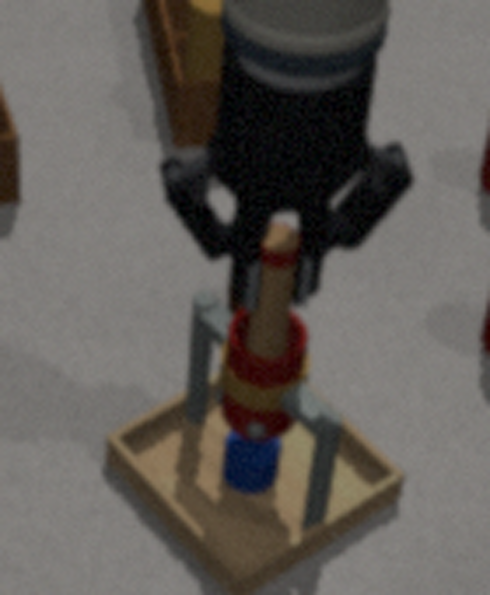

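View pics/w6.png

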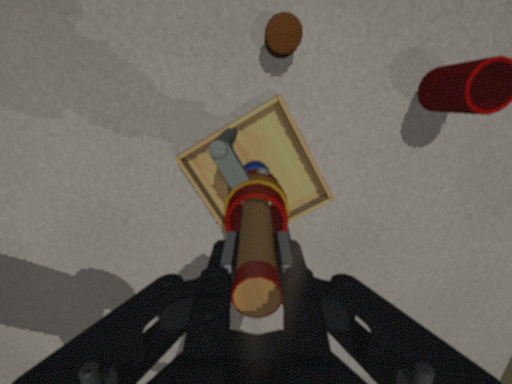

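The blue plug is out and standing in the tray, at (250,460) in the side crop. The rod's foot is at about 0.060, with no slip. I'll hold briefly, then raise it and go back.

```bash
python3 -m creep '[[0,0,0,0,0,0],[0,0,0,0,0,0],[0,0,0,0,0,0],[0,0,-8,0,0,0],[0,0,-18,0,0,0],[0,0,-30,0,0,0],[0,0,-45,0,0,0],[0,0,-60,0,0,0],[0,0,-75,0,0,0],[0,0,-88,0,0,0]]'; python3 -m creep '[[0,0,-10,0,0,0],[0,0,-15,0,0,0],[0,0,-17,0,0,0],[0,0,-17,0,0,0],[0,0,-17,0,0,0]]';python3 - <<'E'
from h import *
goto((.5648,.2453,.284),(.9976,.068))
i=camera_info('side')
p,d=camera('side');cv2.imwrite('pics/s7c.png',cv2.resize(p[130:300,230:370,::-1],None,fx=3.5,fy=3.5,interpolation=cv2.INTER_CUBIC))
E
```

```text
time: 9.25
position: [0.562, -0.1637, 0.4285]
eef_rot: [0.003, 0.683, 0.73, 0.0]
ft_force: [0.8, -0.1, -0.1]
width: 0.0205
time: 9.67
position: [0.562, -0.1637, 0.445]
eef_rot: [0.002, 0.683, 0.73, 0.0]
ft_force: [0.3, -0.8, -2.5]
width: 0.0206
rows [407.9   29.77   4.71] [ 0.21  0.19 -0.12] tool y [1.   0.07 0.  ] grasp [ 0.56 -0.16  0.29] tilt [ 0. -0. -1.] F [ 0.33 -0.81 -2.51] w 0.020587545887423262 t 9.6667
```

View pics/s7c.png

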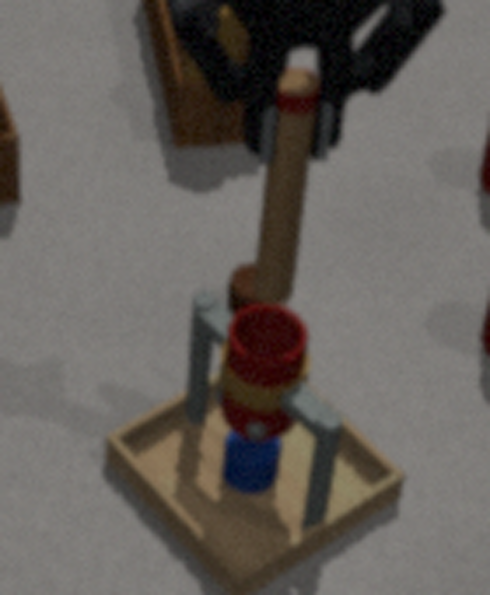

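The plug stays in the tray and the rod is clear of the tube mouth. I'm carrying it back.

```bash
python3 -m creep '[[15,1,0,0,0,0],[50,4,0,0,0,0],[88,6,0,0,0,0],[126,9,0,0,0,0],[164,12,0,0,0,0],[202,15,0,0,0,0],[240,18,0,0,0,0],[278,20,0,0,0,0],[315,23,0,0,0,0],[345,25,0,0,0,0]]';python3 -m creep '[[25,2,0,0,0,0],[45,4,0,0,0,0],[58,4,0,0,0,0],[58,4,0,0,0,0],[58,4,0,0,0,0]]'
python3 - <<'E'
from h import *
goto((.5648,.2453,.284),(.9976,.068))
E
```

```text
time: 10.55
position: [0.5633, 0.1856, 0.4427]
eef_rot: [0.001, 0.683, 0.731, -0.0]
ft_force: [1.2, 0.5, -0.5]
width: 0.0207
time: 10.97
position: [0.5631, 0.2442, 0.442]
eef_rot: [0.001, 0.682, 0.731, -0.001]
ft_force: [0.6, 0.0, -1.5]
width: 0.0208
rows [1.   1.79 2.96] [0.03 0.19 0.05] tool y [1.   0.07 0.  ] grasp [0.56 0.24 0.29] tilt [ 0. -0. -1.] F [ 0.59  0.02 -1.48] w 0.02079232225162518 t 10.9667
```

```bash
python3 -m creep '[[1,2,10,0,0,0],[1,2,28,0,0,0],[1,2,50,0,0,0],[1,2,75,0,0,0],[1,2,100,0,0,0],[1,2,122,0,0,0],[1,2,140,0,0,0],[1,2,151,0,0,0],[1,2,156,0,0,0],[1,2,156,0,0,0]]'
python3 - <<'E'
from h import *
goto((.5648,.2453,.126),(.9976,.068))
i=camera_info('side')
p,d=camera('side');cv2.imwrite('pics/s8c.png',cv2.resize(p[60:190,230:350,::-1],None,fx=4,fy=4,interpolation=cv2.INTER_CUBIC))
E
```

```text
time: 11.8
position: [0.5651, 0.2439, 0.2845]
eef_rot: [0.001, 0.683, 0.731, -0.002]
ft_force: [-0.4, 0.4, -1.0]
width: 0.0209
rows [ 1.41 -0.19  3.51] [-0.1   0.23 -0.02] tool y [ 1.    0.07 -0.  ] grasp [0.56 0.24 0.13] tilt [-0. -0. -1.] F [-0.39  0.37 -1.04] w 0.020893988436569658 t 11.8
```

View pics/s8c.png

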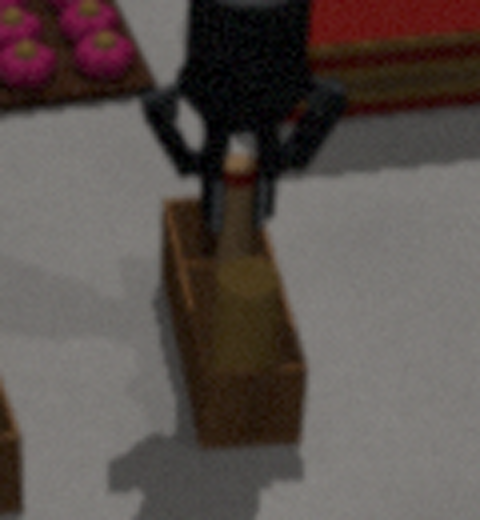

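In the side crop the rod is in the middle pocket, with its top at (239,165). I'll ease it the last 3 mm and watch the force.

```bash
python3 -m creep '[[1,0,1,0,0,0],[1,0,2,0,0,0],[1,0,3,0,0,0],[1,0,3.5,0,0,0],[1,0,3.5,0,0,0],[1,0,3.5,0,0,0]]'
```

```text
time: 12.35
position: [0.5652, 0.2453, 0.2828]
eef_rot: [0.001, 0.683, 0.731, -0.001]
ft_force: [0.3, 1.1, -0.3]
width: 0.0207
```

```bash
python3 -m creep '[[0,0,0.7,0,0,0],[0,0,1.4,0,0,0],[0,0,1.4,0,0,0],[0,0,1.4,0,0,0]]'
python3 - <<'E'
from h import *
i=camera_info('wrist');p,d=camera('wrist')
for v in (290,295,300):print(bp(i,257,v,d[v,257])*1000)
goto((.5648,.2453,.126),(.9976,.068))
E
```

```text
time: 12.68
position: [0.5652, 0.2453, 0.2812]
eef_rot: [0.001, 0.683, 0.731, -0.001]
ft_force: [-0.3, -0.4, -0.8]
width: 0.0206
[565.97 250.11 153.75]
[566.11 248.1  154.51]
[566.34 244.74 153.71]
rows [ 0.06 -0.39  0.29] [0.03 0.19 0.  ] tool y [1.   0.07 0.  ] grasp [0.57 0.24 0.13] tilt [ 0. -0. -1.] F [-0.17  0.31 -0.98] w 0.02056576378137816 t 12.7333
```

```bash
python3 -m creep '[[0,0,0.5,0,0,0],[0,0,1,0,0,0],[0,0,1,0,0,0]]'; python3 -m creep '[[0,0,0,0,0,0],[0,0,0,0,0,0],[0,0,0,0,0,0],[0,0,0,0,0,0],[0,0,0,0,0,0],[0,0,0,0,0,0],[0,0,0,0,0,0],[0,0,0,0,0,0]]' 85
python3 - <<'E'
from h import *
p,d=camera('wrist');cv2.imwrite('pics/w9.png',p[:,:,::-1])
E
```

```text
time: 12.98
position: [0.5652, 0.2453, 0.2809]
eef_rot: [0.001, 0.683, 0.731, -0.001]
ft_force: [-0.9, -0.5, 2.4]
width: 0.0207
time: 13.65
position: [0.5652, 0.2453, 0.2809]
eef_rot: [0.001, 0.683, 0.731, -0.001]
ft_force: [0.1, 0.5, 0.8]
width: 0.0852
```

View pics/w9.png

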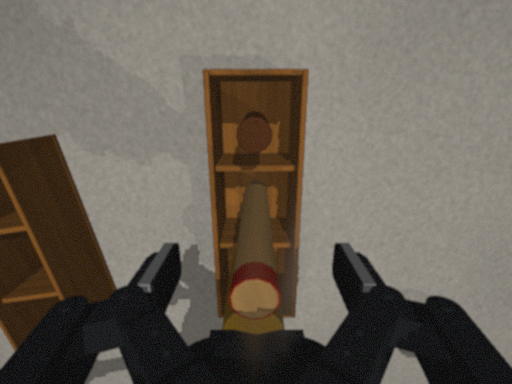

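The rod stands free in the middle pocket, with its top at (254,295). I'm retreating straight up.

```bash
python3 -m creep '[[0,0,-10,0,0,0],[0,0,-30,0,0,0],[0,0,-55,0,0,0],[0,0,-85,0,0,0],[0,0,-110,0,0,0],[0,0,-120,0,0,0],[0,0,-120,0,0,0],[0,0,-120,0,0,0]]'
python3 - <<'E'
from h import *
W=camera_info('wrist')
for n in ['side','wrist']:
    p,d=camera(n);cv2.imwrite(f'pics/{n}10.png',p[:,:,::-1])
    if n=='wrist':
        z=bp(W,254,193,d[193,254]);print(z)
p=cv2.imread('pics/side10.png');cv2.imwrite('pics/s10.png',cv2.resize(p[80:310,190:390],None,fx=2.6,fy=2.6,interpolation=cv2.INTER_CUBIC))
E
```

```text
time: 14.37
position: [0.5651, 0.2457, 0.4008]
eef_rot: [0.002, 0.683, 0.731, -0.0]
ft_force: [0.1, 1.4, -0.9]
width: 0.0848
[0.56 0.25 0.15]
```

View pics/s10.png

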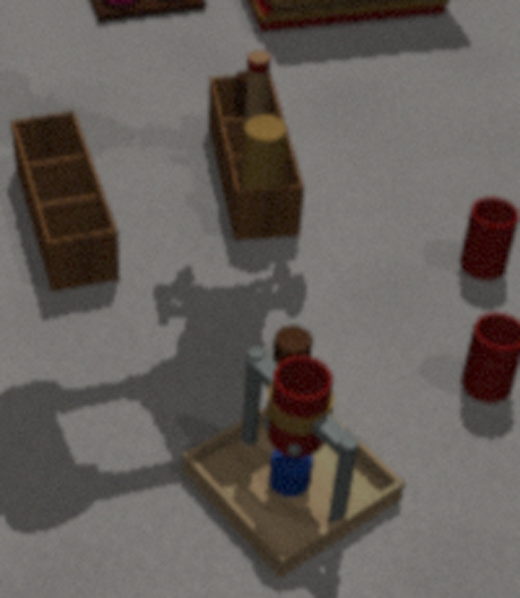

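View pics/wrist10.png

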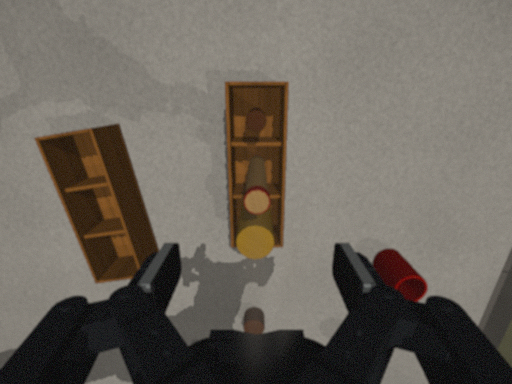

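The rod is upright in the caddy at wrist pixel (257,201), red end up. The plug stands in the tray at (290,472) in the side crop, and the gripper is clear. I'm handing in.

```bash
python3 -c "
from workcell import job
print(job.finish_job())"
```

```text
the job is handed in; nothing more can be done
None
```

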